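Clear the carry tray and hold it up level

TASK

Put the two balls of crumpled kitchen paper that lie on the wooden carry tray into the open waste caddy while the tray stays on the worktop. Then lift the tray by its bar handle with the cup and the honey jar still standing on it, keep it level all the way, and finish holding it still and level about 10 cm clear of the worktop (do not put it down or let go). Leave everything else on the worktop where it is, and do not tip the cup or the jar over.

Things in the scene. Friction and masses are not known exactly. Their poses are not given: they have to be found in the camera images.
- tray: Loose wooden carry tray, about 0.48 kg, 280 mm along its x, 340 mm along its y, yaw within 0.45 rad of the world's axes. Origin: centre of its underside, z up. Floor 10 mm thick; rim 8 mm thick, its top 22 mm above the underside. Paper balls, cup and jar: one in each quarter, centres 70 mm or more in x from the bar's line; cup and jar shift its balance point along the bar.
- tray_bar (a point): Centre of the tray's straight wooden handle bar, 161 mm above the underside; axes as the tray's. The bar runs along the tray's y over its middle: 16 mm thick (x), 22 mm tall (150 to 172 mm above the underside). A flat upright (34 mm in x, 12 mm in y) carries each end, at y = -156 and +156 mm; between them it can be gripped from above within 130 mm of its middle.
- paper_a: The larger ball of crumpled white kitchen paper, firm and lumpy, about 50 mm across and 50 mm tall, 14 g, lying on the tray floor. Origin: centre of its underside, at the start 10 mm above the tray's underside.
- paper_b: The smaller ball of crumpled white kitchen paper, firm and lumpy, about 40 mm across and 40 mm tall, 14 g, lying on the tray floor. Origin: centre of its underside.
- paper_a_mid (a point): Middle of the larger paper ball, 23 mm above its underside.
- paper_b_mid (a point): Middle of the smaller paper ball, 18 mm above its underside.
- cup: Small white cup without handle standing on the tray, 68 mm across the rim, 62 mm tall, about 0.15 kg. Origin: centre of its underside, z up its axis.
- honey: Small amber honey jar with a steel cap standing on the tray, 50 mm across, 66 mm tall, about 0.15 kg. Origin: centre of its underside, z up its axis.
- caddy: Waste caddy: open-topped grey plastic box, fixed to the worktop, 180 mm along its x, 200 mm along its y, 160 mm tall, walls 4 mm. Origin: centre of its underside, z up. A thin wire handle is folded down on its sides.
- mug: Bystander: blue mug on the worktop, 80 mm across, 95 mm tall. Origin: centre of its underside.
- coffee: Bystander: brown coffee jar with a black cap, 84 mm across, 150 mm tall. Origin: centre of its underside.
- soap: Bystander: green washing-up bottle, 60 mm across, 190 mm tall, behind the tray. Origin: centre of its underside.
- fruit: Bystander: white fruit bowl with fruit, 260 mm across, about 110 mm tall. Origin: centre of its underside.
Mind the look-alikes: they are no part of the job. Leave any green, red or turquoise look-alike of the paper_b alone.

How it is judged:
By the outcome, as a careful person would: the job done as asked, in the order asked, and still so for the second after the job is handed in, while the arm keeps its last pose, push and grip.
It also fails if it takes over 72 s, if anything falls off the work surface, if the arm or the gripper's body presses on something with over 40 N, if the wrist force passes 120 N, or if a joint passes its speed limit or range.

ROBOT

A 6-joint arm with a two-finger parallel gripper is mounted at the origin on the work surface. World frame = base frame: x ahead of the robot, y to its left, z up, the work surface at z = 0. Lengths are in m, angles in rad, forces in N, time in s.
With the tool pointing down it reaches from about 0.4 to 0.825 m from the base axis. Payload 7 kg.
Tool frame: the origin (TCP) lies between the finger pads; the fingertips stand ahead of it and the grasp point (between the pads) lies 2 mm behind it (arm.tips_ahead is the z of the fingertips in the tool frame, in m); z points along the fingers, y is the line along which they close (so a half turn about z gives the same grasp; the last joint's range is limited). The gripper opens to 88 mm and grips with 3 to 60 N. Pads are 19 mm wide; open, the fingers measure 130 mm over their backs; the gripper's body (78 mm by 193 mm) begins 47 mm behind the grasp point.
Start: joints at [-0.906, 0.359, 0.012, 0, -1.224, -0.288], TCP at [0.248, -0.628, 0.244] pointing down, gripper open.
Joint ranges: [-3.07, 3.07], [-1.43, 2.12], [-1.02, 1.25], [-3.03, 1.67], [-3.05, -0], [-3.03, 3.03]. Speed limits (rad/s): [2.39, 2.39, 3.01, 3.14, 3.14, 3.14].

INTERFACE

Orientations are given as a unit quaternion [x, y, z, w].
In Python, from plant import arm, cams gives the robot as it stands.
- The arm moves only by the tool step_arm, never from a script. Its argument "rows" is one flat list of numbers, 7 for each row, row after row: the shift along the world's x, y, z each as a share of 0.3 m, from -1 to 1, then the turn, a rotation vector about the world's x, y, z each as a share of 90 degrees, from -1 to 1, then the opening, from -1 (shut) to 1 (fully open). In form: [dx, dy, dz, rx, ry, rz, gripper, dx, dy, dz, rx, ry, rz, gripper, ...]. A call has exactly 10 rows; each row is the pose to reach, as a shift and turn from the pose commanded when the call began; what a row does not reach only later rows make up. A row lasts 1/12 s, in which the tool goes at most 41.7 mm and 7.16 degrees, less where a joint would pass 70% of its speed; a pose out of reach is approached as far as the arm can. A call with a number of a shift or a turn outside -1 to 1 is refused whole. A call with a gripper value outside its range is refused whole. The fingers move at their own pace and stop on an object; "squeeze" is the grip in N (left out, the last holds). Time passes only in rows, so rows that repeat a pose let the fingers close, or fill a call up. It gives the time, the measured TCP pose, the force, the opening and the grip force at its end, in the units of the state.
- arm.state(): the state, without advancing time (a new reading comes with each control period).
- cams.get_image(name): name is "side" or "top"; returns the picture (400x640x3 uint8, red, green, blue); there is no depth.
- cams.camera_params(name): a dict with "intrinsics" (3x3 intrinsics, pixels), "R" (3x3) and "t" (3): a world point X has camera coordinates R X + t. Camera axes: x right, y down, z forward; pixel columns grow to the right and rows downward; lengths in m; the calibration is good to about 2 mm. A picture is of the moment at which its call begins. camera_params takes no time and is no camera call.
- arm.sign_off(): hands the job in; it is judged then, once.
The state is a dict: "clock": time; "qpos": joint angles; "qd": joint speeds; "joint_torque": joint torques, N m; "tcp_pos": TCP position; "tool_rot": TCP orientation; "wrist_force": force on the tool from outside, world axes, zero at the start; "torque": the same for the moment, N m; "finger_gap": finger opening in m; "grip_force": force on a finger pad.
Only numpy, scipy, OpenCV 4.12 (cv2) and the standard library are available. Lean on these libraries where they do the work, as an engineer would, in place of code of your own. Each camera call takes 0.05 s, during which the arm holds its last target. There are 200 camera calls.

## Working session

There is one attempt and no reset: what is moved stays moved. The work goes in short steps, Python scripts to look and compute and a tool call to move; the robot and the scene stay as the last step left them, time stands still between calls to the robot, and variables do not carry over. Pictures are saved under pics/ and viewed, at most 10 in all, crops included, and the job is handed in when it is done.

Besides the shell and the picture viewer there is one more tool, called as name(argument=value, ...) on one line, values as JSON. step_arm: Moves the arm, as the interface text tells. Its arguments: {"type":"object","properties":{"rows":{"type":"array"},"squeeze":{"type":"number"}},"required":["rows"]}

```bash
ls; mkdir -p pics
python3 - <<'E'
from plant import arm,cams
import cv2
for n in("top","side"):
    im=cams.get_image(n); cv2.imwrite(f"pics/{n}0.png",im[:,:,::-1])
    p=cams.camera_params(n); print(n,p["intrinsics"],p["R"],p["t"])
s=arm.state(); print(s, arm.tips_ahead)
E
```

```text
pics
top [[367.51922623   0.         312.34739189]
 [  0.         367.51922623 187.70983187]
 [  0.           0.           1.        ]] [[ 0.00590133 -0.99991436 -0.01168112]
 [-0.99305943 -0.0044879  -0.11752796]
 [ 0.11746547  0.01229362 -0.99300087]] [0.05376898 0.64166164 1.32841961]
side [[451.3668491    0.         314.39757323]
 [  0.         451.3668491  199.18406016]
 [  0.           0.           1.        ]] [[-0.9194809  -0.39280926  0.01599252]
 [-0.2715394   0.60514584 -0.74837482]
 [ 0.28429075 -0.69245895 -0.66308323]] [0.591153   0.20937278 1.18736071]
{'clock': 0.1, 'qpos': array([-9.05920910e-01,  3.59315868e-01,  1.11865560e-02, -3.17060718e-04,
       -1.22411838e+00, -2.88099341e-01]), 'qd': array([ 5.99123682e-04, -9.33484976e-04,  9.45066678e-04,  2.21667801e-03,
        1.24796109e-05,  1.69768666e-03]), 'joint_torque': array([-1.04226827e-03, -5.84162199e+01,  2.93752849e+01,  7.01546565e+00,
        1.01941256e-02, -6.34711841e-05]), 'tcp_pos': array([ 0.24818239, -0.62728476,  0.24273014]), 'tool_rot': array([-1.87222627e-01,  9.82317229e-01,  7.13217770e-04, -2.00385884e-04]), 'wrist_force': array([1.37043132e-05, 6.31591356e-01, 5.97451434e-01]), 'torque': array([ 0.06833802,  0.00169474, -0.03592672]), 'grip_force': 0.0, 'finger_gap': 0.08782584781140952} 0.017
```

View pics/top0.png

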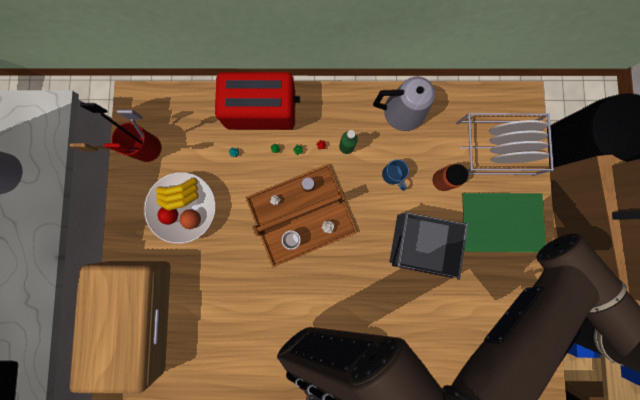

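View pics/side0.png

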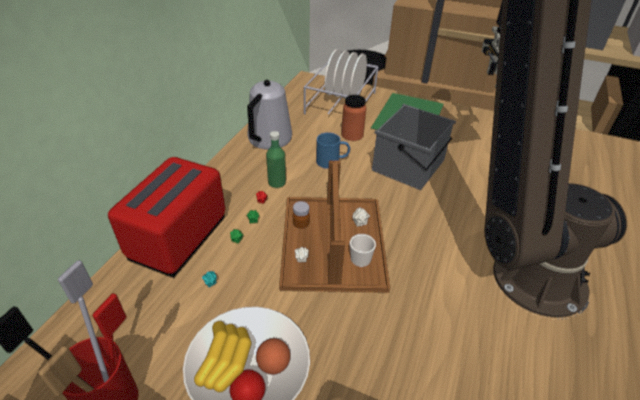

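Top view: the tray is centred at about (303,215). White balls are at (276,200) and (328,226), the cup at (291,240), the honey jar at (308,184) and the caddy at about (430,245). 
Could be mistaken for the paper: turquoise (234,152), green (276,149) and (298,150), red (321,145), and the white cup (291,240). My choice is the two white lumps on the tray, (276,200) and (328,226). I'll check them in a close crop.

Run:
```python
import cv2,numpy as np
a=cv2.imread("pics/top0.png")[155:280,235:375]; b=cv2.imread("pics/side0.png")[145:300,270:400]
cv2.imwrite("pics/cropt.png",cv2.resize(a,None,fx=5.5,fy=4.8*5.5/5.5 if 0 else 4.6,interpolation=cv2.INTER_CUBIC) if 0 else cv2.resize(a,None,fx=4.5,fy=4.5,interpolation=cv2.INTER_CUBIC))
cv2.imwrite("pics/crops.png",cv2.resize(b,None,fx=3.8,fy=3.8,interpolation=cv2.INTER_CUBIC))
c=cv2.imread("pics/top0.png")[195:290,380:480]
cv2.imwrite("pics/cropc.png",cv2.resize(c,None,fx=5,fy=5,interpolation=cv2.INTER_CUBIC))
```

```text
(no output)
```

View pics/cropt.png

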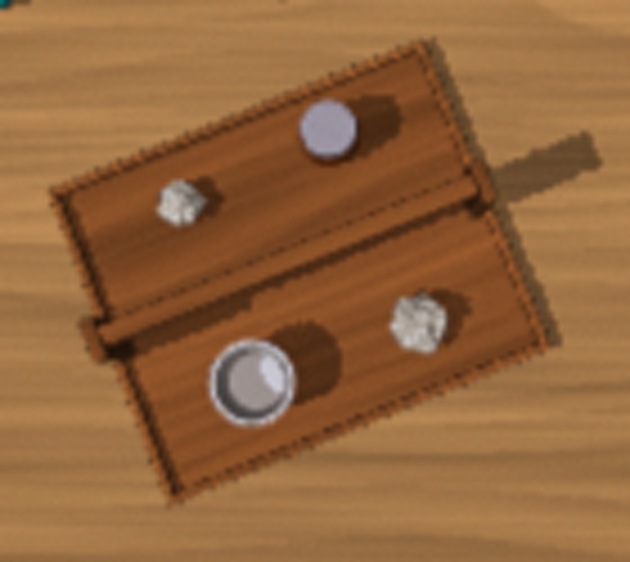

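View pics/crops.png

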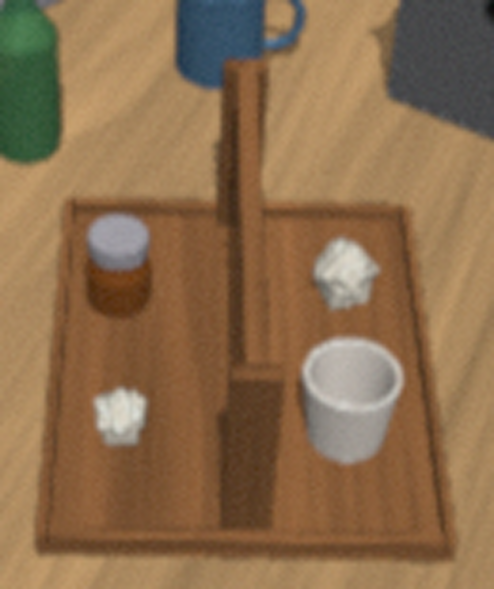

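View pics/cropc.png

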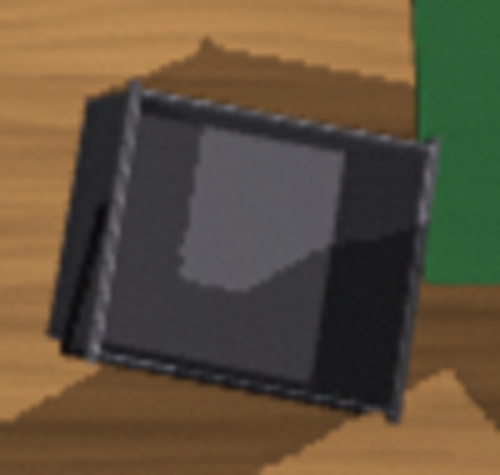

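Crops confirm the two white lumps: larger paper_a at crop (418,323), smaller paper_b at (181,203). The cup, jar, bar and caddy rim are clear too.

```bash
cat > h.py <<'E'
import numpy as np
from plant import arm,cams
P={n:cams.camera_params(n) for n in("top","side")}
def ray(n,u,v):
    p=P[n];R,t=p["R"],p["t"]
    return -R.T@t, R.T@np.linalg.solve(p["intrinsics"],[u,v,1])
def at(n,uv,z):
    o,d=ray(n,*uv); return o+d*(z-o[2])/d[2]
ct=lambda x,y:((x+.5)/4.5-.5+235,(y+.5)/4.5-.5+155)
cs=lambda x,y:((x+.5)/3.8-.5+270,(y+.5)/3.8-.5+145)
cc=lambda x,y:((x+.5)/5-.5+380,(y+.5)/5-.5+195)
E
python3 - <<'E'
from h import *
np.set_printoptions(precision=4,suppress=True)
T=[at("top",ct(*p),.022) for p in[(430,42),(55,192),(175,500),(550,345)]]
S=[at("side",cs(*p),.022) for p in[(70,203),(408,207),(452,553),(40,548)]]
def rep(n,C):
    C=np.array(C);print(n,"centre",C.mean(0),[round(float(np.linalg.norm(C[i]-C[i-1])),4) for i in range(4)]);print(C)
rep("trayT",T);rep("trayS",S)
B=[at("top",ct(*p),.172) for p in[(470,187),(104,330)]]
d=B[0]-B[1];print("bar",B,sum(B)/2,"yaw",np.arctan2(-d[0],d[1]) if d[1]>0 else np.arctan2(d[0],-d[1]),np.linalg.norm(d))
rep("caddy",[at("top",cc(*p),.16) for p in[(135,88),(436,145),(395,415),(92,355)]])
for n,a,b,z in[("a",(418,323),(346,272),.033),("b",(181,203),(121,416),.028)]:
    print(n,at("top",ct(*a),z),at("side",cs(*b),z))
print("cup",at("top",ct(252,382),.072),at("side",cs(351,377),.072));print("honey",at("top",ct(328,128),.076),at("side",cs(118,238),.076))
E
```

```text
trayT centre [0.5439 0.0959 0.022 ] [0.2714, 0.3383, 0.273, 0.3323]
[[ 0.7343 -0.0097  0.022 ]
 [ 0.606   0.3034  0.022 ]
 [ 0.354   0.1984  0.022 ]
 [ 0.4815 -0.1085  0.022 ]]
trayS centre [0.5399 0.1078 0.022 ] [0.3416, 0.272, 0.3424, 0.27]
[[ 0.7296  0.0029  0.022 ]
 [ 0.4794 -0.1041  0.022 ]
 [ 0.3511  0.2134  0.022 ]
 [ 0.5997  0.3188  0.022 ]]
bar [array([ 0.5975, -0.0339,  0.172 ]), array([0.4904, 0.2357, 0.172 ])] [0.544  0.1009 0.172 ] yaw 0.37797848255657485 0.29011988184826837
caddy centre [ 0.4394 -0.3432  0.16  ] [0.1788, 0.2023, 0.1795, 0.2006]
[[ 0.5458 -0.2605  0.16  ]
 [ 0.509  -0.4594  0.16  ]
 [ 0.3327 -0.4251  0.16  ]
 [ 0.37   -0.228   0.16  ]]
a [0.4987 0.0005 0.033 ] [ 0.4978 -0.0003  0.033 ]
b [0.5967 0.1971 0.028 ] [0.5963 0.1978 0.028 ]
cup [0.4509 0.1332 0.072 ] [0.451  0.1372 0.072 ]
honey [0.6538 0.0743 0.076 ] [0.6527 0.0784 0.076 ]
```

step_arm(rows=[0.4, 1, 0, 0, 0, 0, 1, 0.4, 1, 0, 0, 0, 0, 1, 0.4, 1, 0, 0, 0, 0, 1, 0.4, 1, 0, 0, 0, 0, 1, 0.4, 1, 0, 0, 0, 0, 1, 0.4, 1, 0, 0, 0, 0, 1, 0.4, 1, 0, 0, 0, 0, 1, 0.4, 1, 0, 0, 0, 0, 1, 0.4, 1, 0, 0, 0, 0, 1, 0.4, 1, 0, 0, 0, 0, 1], squeeze=8)

```text
clock: 0.93
tcp_pos: [0.369, -0.3262, 0.2438]
tool_rot: [-0.189, 0.982, -0.0, 0.0]
wrist_force: [-0.2, -0.3, -0.6]
finger_gap: 0.0877
grip_force: 0.0
```

step_arm(rows=[0.433, 1, 0, 0, 0, 0.006, 1, 0.433, 1, 0, 0, 0, 0.006, 1, 0.433, 1, 0, 0, 0, 0.006, 1, 0.433, 1, 0, 0, 0, 0.006, 1, 0.433, 1, 0, 0, 0, 0.006, 1, 0.433, 1, 0, 0, 0, 0.006, 1, 0.433, 1, 0, 0, 0, 0.006, 1, 0.433, 1, 0, 0, 0, 0.006, 1, 0.433, 1, 0, 0, 0, 0.006, 1, 0.433, 1, 0, 0, 0, 0.006, 1])

```text
clock: 1.77
tcp_pos: [0.4989, -0.027, 0.2429]
tool_rot: [-0.193, 0.981, -0.0, -0.001]
wrist_force: [0.6, -0.1, -0.4]
finger_gap: 0.0877
grip_force: 0.0
```

step_arm(rows=[0, 0.09, 0, 0, 0, 0, 1, 0, 0.09, -0.12, 0, 0, 0, 1, 0, 0.09, -0.24, 0, 0, 0, 1, 0, 0.09, -0.36, 0, 0, 0, 1, 0, 0.09, -0.48, 0, 0, 0, 1, 0, 0.09, -0.58, 0, 0, 0, 1, 0, 0.09, -0.66, 0, 0, 0, 1, 0, 0.09, -0.7, 0, 0, 0, 1, 0, 0.09, -0.7, 0, 0, 0, 1, 0, 0.09, -0.7, 0, 0, 0, 1])

```text
clock: 2.6
tcp_pos: [0.4978, -0.0022, 0.0331]
tool_rot: [-0.191, 0.982, -0.0, -0.001]
wrist_force: [0.4, -0.4, 0.8]
finger_gap: 0.088
grip_force: 0.0
```

step_arm(rows=[0, 0, 0, 0, 0, 0, -1, 0, 0, 0, 0, 0, 0, -1, 0, 0, 0, 0, 0, 0, -1, 0, 0, 0, 0, 0, 0, -1, 0, 0, 0, 0, 0, 0, -1, 0, 0, 0, 0, 0, 0, -1, 0, 0, 0, 0, 0, 0, -1, 0, 0, 0, 0, 0, 0, -1, 0, 0, 0, 0, 0, 0, -1, 0, 0, 0, 0, 0, 0, -1])

```text
clock: 3.43
tcp_pos: [0.4984, -0.0005, 0.0338]
tool_rot: [-0.192, 0.981, 0.0, 0.0]
wrist_force: [-0.6, 0.9, 3.6]
finger_gap: 0.047
grip_force: 8.0
```

step_arm(rows=[0, 0, 0.08, 0, 0, 0, -1, 0, 0, 0.18, 0, 0, 0, -1, 0, 0, 0.3, 0, 0, 0, -1, 0, 0, 0.42, 0, 0, 0, -1, 0, 0, 0.54, 0, 0, 0, -1, 0, 0, 0.64, 0, 0, 0, -1, 0, 0, 0.7, 0, 0, 0, -1, -0.02, -0.1, 0.7, 0, 0, 0, -1, -0.04, -0.22, 0.7, 0, 0, 0, -1, -0.06, -0.34, 0.7, 0, 0, 0, -1])

```text
clock: 4.27
tcp_pos: [0.4799, -0.1031, 0.2439]
tool_rot: [-0.193, 0.981, 0.0, 0.0]
wrist_force: [0.7, 0.2, -1.0]
finger_gap: 0.0472
grip_force: 8.0
```

step_arm(rows=[-0.03, -0.12, 0, 0, 0, 0, -1, -0.06, -0.24, 0, 0, 0, 0, -1, -0.08, -0.36, 0, 0, 0, 0, -1, -0.1, -0.48, 0, 0, 0, 0, -1, -0.12, -0.6, 0, 0, 0, 0, -1, -0.13, -0.7, 0, 0, 0, 0, -1, -0.14, -0.77, -0.06, 0, 0, 0, -1, -0.14, -0.8, -0.16, 0, 0, 0, -1, -0.14, -0.8, -0.2, 0, 0, 0, -1, -0.14, -0.8, -0.2, 0, 0, 0, -1])

```text
clock: 5.1
tcp_pos: [0.4358, -0.3424, 0.1797]
tool_rot: [-0.191, 0.982, 0.002, -0.003]
wrist_force: [0.0, 0.7, -0.1]
finger_gap: 0.0472
grip_force: 8.0
```

step_arm(rows=[0, 0, 0, 0, 0, 0, 1, 0, 0, 0, 0, 0, 0, 1, 0, 0, 0, 0, 0, 0, 1, 0, 0, 0, 0, 0, 0, 1, 0, 0, 0, 0, 0, 0, 1, 0, 0, 0, 0, 0, 0, 1, 0, 0, 0, 0, 0, 0, 1, 0, 0, 0.1, 0, 0, 0, 1, 0, 0, 0.2, 0, 0, 0, 1, 0, 0, 0.25, 0, 0, 0, 1])

```text
clock: 5.93
tcp_pos: [0.4391, -0.3433, 0.2621]
tool_rot: [-0.192, 0.981, -0.001, 0.001]
wrist_force: [0.8, -0.3, 1.5]
finger_gap: 0.0879
grip_force: 0.0
```

step_arm(rows=[0.27, 0.9, 0, 0, 0, 0, 1, 0.27, 0.9, 0, 0, 0, 0, 1, 0.27, 0.9, 0, 0, 0, 0, 1, 0.27, 0.9, 0, 0, 0, 0, 1, 0.27, 0.9, 0, 0, 0, 0, 1, 0.27, 0.9, 0, 0, 0, 0, 1, 0.27, 0.9, 0, 0, 0, 0, 1, 0.27, 0.9, 0, 0, 0, 0, 1, 0.27, 0.9, 0, 0, 0, 0, 1, 0.27, 0.9, 0, 0, 0, 0, 1])

```text
clock: 6.77
tcp_pos: [0.5191, -0.0725, 0.2585]
tool_rot: [-0.192, 0.981, -0.0, -0.0]
wrist_force: [0.1, 0.4, 0.1]
finger_gap: 0.0874
grip_force: 0.0
```

step_arm(rows=[0.26, 0.9, 0, 0, 0, 0, 1, 0.26, 0.9, 0, 0, 0, 0, 1, 0.26, 0.9, 0, 0, 0, 0, 1, 0.26, 0.9, 0, 0, 0, 0, 1, 0.26, 0.9, 0, 0, 0, 0, 1, 0.26, 0.9, 0, 0, 0, 0, 1, 0.26, 0.9, 0, 0, 0, 0, 1, 0.26, 0.9, 0, 0, 0, 0, 1, 0.26, 0.9, 0, 0, 0, 0, 1, 0.26, 0.9, 0, 0, 0, 0, 1])

```text
clock: 7.6
tcp_pos: [0.5973, 0.1961, 0.2582]
tool_rot: [-0.191, 0.982, -0.0, -0.0]
wrist_force: [-0.6, 0.2, 0.3]
finger_gap: 0.0876
grip_force: 0.0
```

Run:
```python
from h import *
import cv2
im=cams.get_image("top");print(arm.state()["tcp_pos"],arm.state()["tool_rot"],arm.state()["qpos"])
cv2.imwrite("pics/t2.png",cv2.resize(im[155:295,225:480,::-1],None,fx=3,fy=3,interpolation=cv2.INTER_CUBIC))
```

```text
[0.59720418 0.19574898 0.25852191] [-1.91137250e-01  9.81563293e-01 -1.15168465e-04 -1.99725188e-04] [ 6.26899865e-01  2.74250717e-01 -7.43598437e-02  4.33469794e-05
 -1.22264506e+00 -1.81306972e+00]
```

View pics/t2.png

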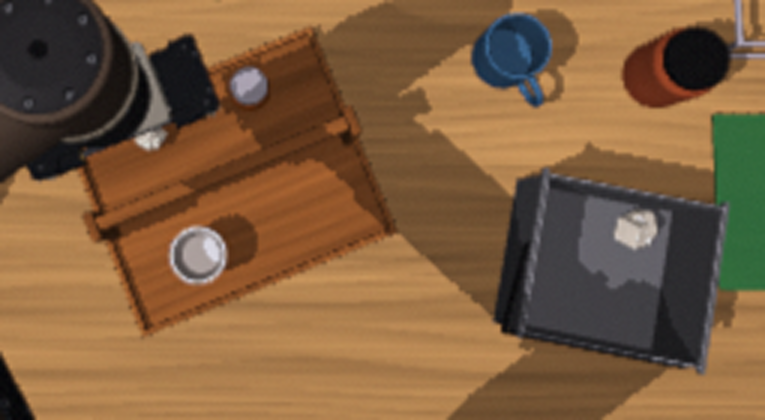

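paper_a lies in the caddy at (637,230) in this crop. paper_b is under the gripper at (150,138). Descending on it.

step_arm(rows=[0, 0.005, -0.1, 0, 0, 0, 1, 0, 0.005, -0.22, 0, 0, 0, 1, 0, 0.005, -0.34, 0, 0, 0, 1, 0, 0.005, -0.46, 0, 0, 0, 1, 0, 0.005, -0.57, 0, 0, 0, 1, 0, 0.005, -0.66, 0, 0, 0, 1, 0, 0.005, -0.72, 0, 0, 0, 1, 0, 0.005, -0.75, 0, 0, 0, 1, 0, 0.005, -0.75, 0, 0, 0, 1, 0, 0.005, -0.75, 0, 0, 0, 1])

```text
clock: 8.48
tcp_pos: [0.5978, 0.1981, 0.0344]
tool_rot: [-0.191, 0.981, -0.0, 0.0]
wrist_force: [-0.2, 0.4, 0.7]
finger_gap: 0.0878
grip_force: 0.0
```

step_arm(rows=[0, 0, 0, 0, 0, 0, -1, 0, 0, 0, 0, 0, 0, -1, 0, 0, 0, 0, 0, 0, -1, 0, 0, 0, 0, 0, 0, -1, 0, 0, 0, 0, 0, 0, -1, 0, 0, 0, 0, 0, 0, -1, 0, 0, 0, 0, 0, 0, -1, 0, 0, 0, 0, 0, 0, -1, 0, 0, 0, 0, 0, 0, -1, 0, 0, 0, 0, 0, 0, -1])

```text
clock: 9.32
tcp_pos: [0.5973, 0.1989, 0.0336]
tool_rot: [-0.192, 0.981, -0.0, 0.0]
wrist_force: [-1.4, 0.4, 1.6]
finger_gap: 0.04
grip_force: 8.0
```

step_arm(rows=[0, 0, 0.08, 0, 0, 0, -1, 0, 0, 0.18, 0, 0, 0, -1, 0, 0, 0.3, 0, 0, 0, -1, 0, 0, 0.42, 0, 0, 0, -1, 0, 0, 0.54, 0, 0, 0, -1, 0, 0, 0.65, 0, 0, 0, -1, 0, 0, 0.73, 0, 0, 0, -1, 0, 0, 0.76, 0, 0, 0, -1, -0.03, -0.1, 0.76, 0, 0, 0, -1, -0.06, -0.2, 0.76, 0, 0, 0, -1])

```text
clock: 10.15
tcp_pos: [0.5791, 0.1393, 0.2614]
tool_rot: [-0.193, 0.981, 0.0, 0.0]
wrist_force: [0.7, -1.2, -0.0]
finger_gap: 0.04
grip_force: 8.0
```

step_arm(rows=[-0.03, -0.12, 0, 0, 0, 0, -1, -0.06, -0.24, 0, 0, 0, 0, -1, -0.09, -0.36, 0, 0, 0, 0, -1, -0.12, -0.48, 0, 0, 0, 0, -1, -0.15, -0.6, 0, 0, 0, 0, -1, -0.18, -0.72, 0, 0, 0, 0, -1, -0.21, -0.84, 0, 0, 0, 0, -1, -0.24, -0.92, 0, 0, 0, 0, -1, -0.25, -0.96, 0, 0, 0, 0, -1, -0.25, -0.96, 0, 0, 0, 0, -1])

```text
clock: 10.98
tcp_pos: [0.5032, -0.1511, 0.2611]
tool_rot: [-0.191, 0.982, 0.0, -0.0]
wrist_force: [0.4, 0.7, -0.6]
finger_gap: 0.04
grip_force: 8.0
```

step_arm(rows=[-0.05, -0.12, 0, 0, 0, 0, -1, -0.1, -0.24, 0, 0, 0, 0, -1, -0.15, -0.36, 0, 0, 0, 0, -1, -0.2, -0.48, 0, 0, 0, 0, -1, -0.23, -0.57, 0, 0, 0, 0, -1, -0.24, -0.6, -0.1, 0, 0, 0, -1, -0.24, -0.6, -0.2, 0, 0, 0, -1, -0.24, -0.6, -0.27, 0, 0, 0, -1, -0.24, -0.6, -0.27, 0, 0, 0, -1, -0.24, -0.6, -0.27, 0, 0, 0, -1])

```text
clock: 11.82
tcp_pos: [0.4322, -0.3285, 0.1798]
tool_rot: [-0.192, 0.981, 0.001, -0.001]
wrist_force: [0.0, -0.5, 0.4]
finger_gap: 0.0397
grip_force: 8.0
```

step_arm(rows=[0, 0, 0, 0, 0, 0, 1, 0, 0, 0, 0, 0, 0, 1, 0, 0, 0, 0, 0, 0, 1, 0, 0, 0, 0, 0, 0, 1, 0, 0, 0, 0, 0, 0, 1, 0, 0, 0, 0, 0, 0, 1, 0, 0, 0, 0, 0, 0, 1, 0, 0, 0.1, 0, 0, 0, 1, 0, 0, 0.2, 0, 0, 0, 1, 0, 0, 0.27, 0, 0, 0, 1])

```text
clock: 12.65
tcp_pos: [0.4325, -0.3296, 0.264]
tool_rot: [-0.192, 0.981, -0.001, 0.0]
wrist_force: [1.1, -0.1, 0.7]
finger_gap: 0.0871
grip_force: 0.0
```

Run:
```python
from h import *
import cv2
for n in("top","side"):
  im=cams.get_image(n); cv2.imwrite(f"pics/{n}3.png",im[:,:,::-1])
print(arm.state()["tcp_pos"],arm.state()["qpos"])
a=cv2.imread("pics/top3.png")[150:290,230:480]
cv2.imwrite("pics/c3.png",cv2.resize(a,None,fx=3.2,fy=3.2,interpolation=cv2.INTER_CUBIC))
```

```text
[ 0.43394724 -0.33017119  0.2657948 ] [-0.2900539   0.12664508 -0.24650288  0.00139886 -1.19080794 -0.89463419]
```

View pics/c3.png

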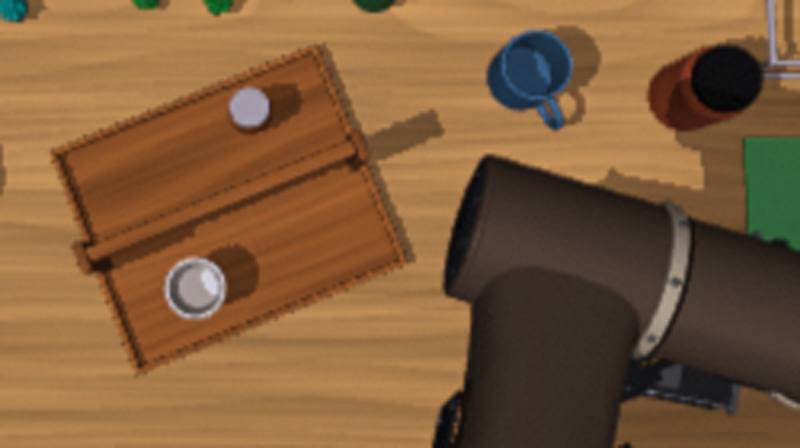

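Tray is clear of paper, with the cup at (195,288) and jar at (250,108) standing undisturbed. Moving over the bar with a quarter turn.

step_arm(rows=[0.18, 0.72, 0, 0, 0, 0.5, 1, 0.18, 0.72, 0, 0, 0, 0.5, 1, 0.18, 0.72, 0, 0, 0, 0.5, 1, 0.18, 0.72, 0, 0, 0, 0.5, 1, 0.18, 0.72, 0, 0, 0, 0.5, 1, 0.18, 0.72, 0, 0, 0, 0.5, 1, 0.18, 0.72, 0, 0, 0, 0.5, 1, 0.18, 0.72, 0, 0, 0, 0.5, 1, 0.18, 0.72, 0, 0, 0, 0.5, 1, 0.18, 0.72, 0, 0, 0, 0.5, 1])

```text
clock: 13.58
tcp_pos: [0.486, -0.1136, 0.2612]
tool_rot: [-0.552, 0.834, 0.0, -0.0]
wrist_force: [-0.1, -1.2, 0.1]
finger_gap: 0.0877
grip_force: 0.0
```

step_arm(rows=[0.18, 0.72, 0, 0, 0, 0.5, 1, 0.18, 0.72, 0, 0, 0, 0.5, 1, 0.18, 0.72, 0, 0, 0, 0.5, 1, 0.18, 0.72, 0, 0, 0, 0.5, 1, 0.18, 0.72, 0, 0, 0, 0.5, 1, 0.18, 0.72, 0, 0, 0, 0.5, 1, 0.18, 0.72, 0, 0, 0, 0.5, 1, 0.18, 0.72, 0, 0, 0, 0.5, 1, 0.18, 0.72, 0, 0, 0, 0.5, 1, 0.18, 0.72, 0, 0, 0, 0.5, 1])

```text
clock: 14.42
tcp_pos: [0.5402, 0.1018, 0.2615]
tool_rot: [0.829, -0.56, -0.0, 0.0]
wrist_force: [0.0, -0.7, 0.9]
finger_gap: 0.0877
grip_force: 0.0
```

Run:
```python
from h import *
import cv2
for n in("top","side"):
  im=cams.get_image(n); cv2.imwrite(f"pics/{n}4.png",im[:,:,::-1])
s=arm.state();print(s["tcp_pos"],s["tool_rot"],s["qpos"],s["wrist_force"],s["torque"])
from scipy.spatial.transform import Rotation as R
y=R.from_quat(s["tool_rot"]).as_matrix()[:,1];print(y,np.arctan2(y[1],y[0]))
a=cv2.imread("pics/side4.png")[90:310,270:470]; b=cv2.imread("pics/top4.png")[200:290,385:475]
a=cv2.resize(a,None,fx=2.6,fy=2.6,interpolation=3);b=cv2.resize(b,(270,270),interpolation=3)
b=cv2.copyMakeBorder(b,0,a.shape[0]-270,0,0,0)
cv2.imwrite("pics/c4.png",np.hstack([a,b]))
```

```text
[0.54020422 0.10187869 0.26170451] [ 8.28861564e-01 -5.59453745e-01  5.07284283e-05 -1.06157677e-04] [ 5.42802952e-01  1.40862588e-01 -2.38527995e-01  2.91645596e-06
 -1.19117045e+00 -1.59460938e-01] [-0.05400102 -0.53892236 -0.59326113] [-0.09101815  0.15998666  0.06044062]
[-9.27419402e-01 -3.74022991e-01 -2.32740455e-04] -2.75824956264146
```

View pics/c4.png

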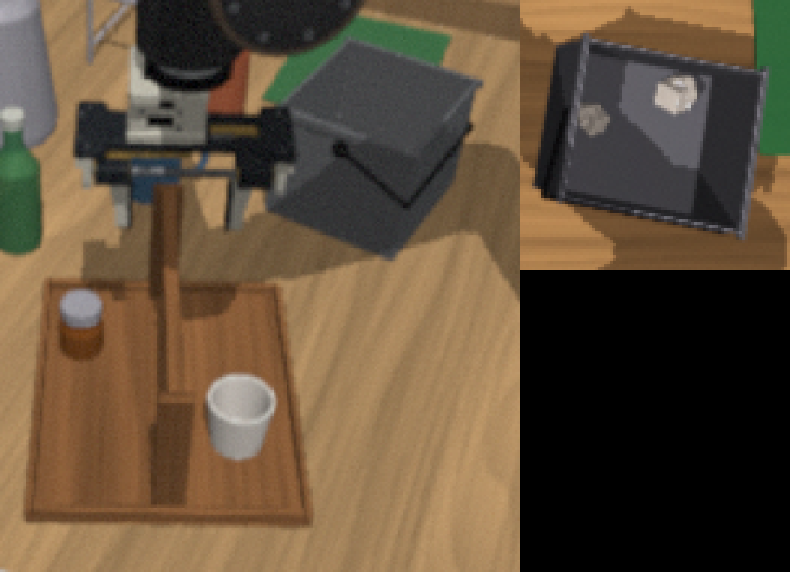

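Both balls are in the caddy: right pane (677,95) and (593,118). The gripper straddles the bar. Descend and grip.

step_arm(rows=[0.01, 0, -0.06, 0, 0, 0.003, 1, 0.01, 0, -0.14, 0, 0, 0.003, 1, 0.01, 0, -0.22, 0, 0, 0.003, 1, 0.01, 0, -0.28, 0, 0, 0.003, 1, 0.01, 0, -0.32, 0, 0, 0.003, 1, 0.01, 0, -0.342, 0, 0, 0.003, 1, 0.01, 0, -0.342, 0, 0, 0.003, 1, 0.01, 0, -0.342, 0, 0, 0.003, 1, 0.01, 0, -0.342, 0, 0, 0.003, 1, 0.01, 0, -0.342, 0, 0, 0.003, 1])

```text
clock: 15.35
tcp_pos: [0.5438, 0.103, 0.1601]
tool_rot: [0.831, -0.556, 0.0, -0.001]
wrist_force: [-0.6, 0.2, -0.3]
finger_gap: 0.0876
grip_force: 0.0
```

step_arm(rows=[0, 0, 0, 0, 0, 0, -0.6, 0, 0, 0, 0, 0, 0, -0.6, 0, 0, 0, 0, 0, 0, -0.6, 0, 0, 0, 0, 0, 0, -0.6, 0, 0, 0, 0, 0, 0, -1, 0, 0, 0, 0, 0, 0, -1, 0, 0, 0, 0, 0, 0, -1, 0, 0, 0, 0, 0, 0, -1, 0, 0, 0, 0, 0, 0, -1, 0, 0, 0, 0, 0, 0, -1], squeeze=10)

```text
clock: 16.18
tcp_pos: [0.5432, 0.1029, 0.1589]
tool_rot: [0.831, -0.556, -0.0, 0.0]
wrist_force: [-0.2, -0.9, 0.1]
finger_gap: 0.0265
grip_force: 0.0
```

step_arm(rows=[0, 0, 0, 0, 0, 0, -1, 0, 0, 0, 0, 0, 0, -1, 0, 0, 0, 0, 0, 0, -1, 0, 0, 0, 0, 0, 0, -1, 0, 0, 0, 0, 0, 0, -1, 0, 0, 0, 0, 0, 0, -1, 0, 0, 0, 0, 0, 0, -1, 0, 0, 0, 0, 0, 0, -1, 0, 0, 0, 0, 0, 0, -1, 0, 0, 0, 0, 0, 0, -1], squeeze=50)

```text
clock: 17.02
tcp_pos: [0.5428, 0.1026, 0.1589]
tool_rot: [0.831, -0.556, -0.0, 0.0]
wrist_force: [-5.3, -0.9, 4.1]
finger_gap: 0.0158
grip_force: 50.0
```

Run:
```python
from h import *
s=arm.state();print(s)
```

```text
{'clock': 17.0167, 'qpos': array([ 5.41409431e-01,  2.30887017e-01, -3.76275405e-01, -1.27594868e-04,
       -9.64618627e-01, -1.50463693e-01]), 'qd': array([-0.00055889,  0.00144778, -0.0002022 , -0.00135738,  0.00018386,
        0.00123275]), 'joint_torque': array([ 2.30929228e-01, -4.28211558e+01,  2.74321800e+01,  6.50420398e+00,
        1.85438968e+00, -1.79606094e-02]), 'tcp_pos': array([0.54277701, 0.1026332 , 0.15887286]), 'tool_rot': array([ 8.30961903e-01, -5.56329102e-01, -2.56908534e-04,  4.23277675e-04]), 'wrist_force': array([-5.27973276, -0.87256708,  4.13707456]), 'torque': array([-0.4599618 ,  1.97081655,  0.02342606]), 'grip_force': 50.00038146972656, 'finger_gap': 0.01583480905574296}
```

step_arm(rows=[0, 0, 0.003, 0, 0, 0, -1, 0, 0, 0.007, 0, 0, 0, -1, 0, 0, 0.012, 0, 0, 0, -1, 0, 0, 0.018, 0, 0, 0, -1, 0, 0, 0.024, 0, 0, 0, -1, 0, 0, 0.03, 0, 0, 0, -1, 0, 0, 0.035, 0, 0, 0, -1, 0, 0, 0.038, 0, 0, 0, -1, 0, 0, 0.04, 0, 0, 0, -1, 0, 0, 0.04, 0, 0, 0, -1])

```text
clock: 17.85
tcp_pos: [0.5433, 0.1029, 0.1711]
tool_rot: [0.831, -0.556, 0.0, -0.0]
wrist_force: [-0.0, -1.1, -8.2]
finger_gap: 0.0158
grip_force: 50.0
```

```bash
cat >> h.py <<'E'
def tilt(tag):
    import cv2
    im={n:cams.get_image(n) for n in("top","side")}
    for n in im: cv2.imwrite(f"pics/{n}{tag}.png",im[n][:,:,::-1])
    s=arm.state();y=np.array([-.378,.926,0]);x=np.array([.926,.378,0])
    f,m=s["wrist_force"],s["torque"]
    print("tcp",s["tcp_pos"],s["tool_rot"],"F",f,"M local",m@x,m@y,"Flocal",f@x,f@y,"grip",s["grip_force"],s["finger_gap"])
    a=cv2.resize(im["side"][90:310,255:425,::-1],None,fx=2.6,fy=2.6,interpolation=3)
    b=cv2.resize(im["top"][150:290,235:375,::-1],None,fx=2.6,fy=2.6,interpolation=3)
    b=cv2.copyMakeBorder(b,0,a.shape[0]-b.shape[0],0,0,0)
    cv2.imwrite(f"pics/c{tag}.png",np.hstack([a,b]))
E
python3 -c "
from h import *;tilt('5')"
```

```text
tcp [0.54318181 0.10284142 0.17092488] [ 8.30964959e-01 -5.56324757e-01 -3.43529304e-05  1.06734288e-05] F [ 0.24137561  1.15533886 -6.3676584 ] M local 0.09442998591293254 0.19469712090099411 Flocal 0.6602319080262841 0.9786038044782338 grip 49.99756693840027 0.015513859908466588
```

View pics/c5.png

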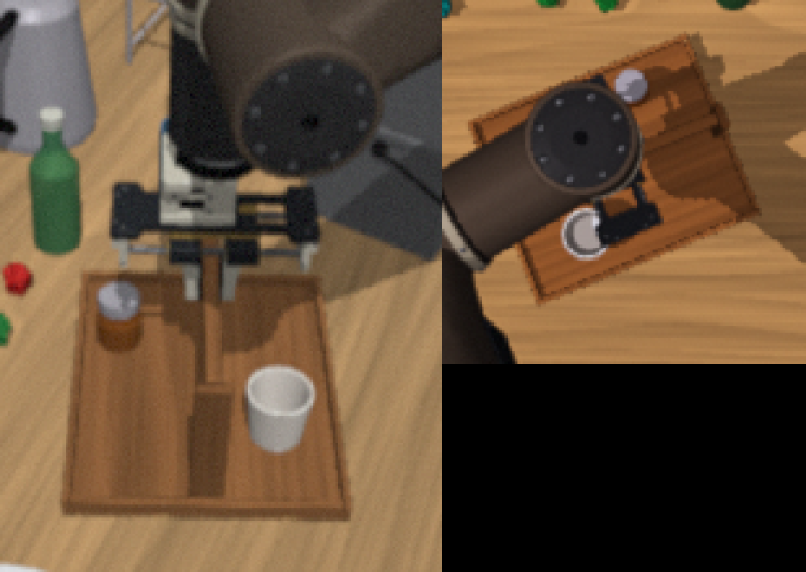

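Side view (left pane): the tray hangs clear with the near rim at y≈500–515, and the cup and jar are standing. I'll measure the tilt by tracking features against the resting pictures.

```bash
cat >> h.py <<'E'
def fit(tag):
    import cv2
    from scipy.optimize import least_squares
    from scipy.spatial.transform import Rotation as R
    pts={"side":[(cs(*p),z) for p,z in[((70,203),.022),((408,207),.022),((448,540),.022),((42,540),.022),((303,375),.072),((401,378),.072),((89,238),.076),((150,240),.076),((351,342),.072)]],
         "top":[(ct(*p),z) for p,z in[((430,42),.022),((550,345),.022),((175,500),.022),((55,192),.022)]]}
    obs=[]
    for n in pts:
        g=[cv2.imread(f"pics/{n}{t}.png",0) for t in("0",tag)]
        p0=np.array([p for p,_ in pts[n]],np.float32).reshape(-1,1,2)
        kw=dict(winSize=(13,13),maxLevel=3)
        p1,st,_=cv2.calcOpticalFlowPyrLK(*g,p0,None,**kw)
        pb,_,_=cv2.calcOpticalFlowPyrLK(g[1],g[0],p1,None,**kw)
        for (uv,z),q,b,s in zip(pts[n],p1[:,0],pb[:,0],st):
            if s and np.hypot(*(b-uv))<.5: obs.append((n,at(n,uv,z),q))
    c=np.array([.543,.101,.022])
    def res(v):
        r=[]
        for n,X,q in obs:
            Y=R.from_rotvec(v[:3]).apply(X-c)+c+v[3:];p=P[n];k=p["intrinsics"]@(p["R"]@Y+p["t"]);r+=list(k[:2]/k[2]-q)
        return np.array(r)
    s=least_squares(res,np.zeros(6),loss="soft_l1",f_scale=.5)
    e=res(s.x).reshape(-1,2)
    sd=np.sqrt(np.diag(np.linalg.inv(s.jac.T@s.jac)))*.4
    r=np.degrees(s.x[:3]);x=np.array([.926,.378,0]);y=np.array([-.378,.926,0])
    print(len(obs),"tilt deg about tray x,y,z",(r@x).round(2),(r@y).round(2),r[2].round(2),"shift mm",(s.x[3:]*1e3).round(1),"sd",np.degrees(sd[:3]).round(2),"\n",np.hypot(*e.T).round(2))
E
python3 -c "
from h import *;fit('5')"
```

```text
4 tilt deg about tray x,y,z -3.98 1.29 -1.21 shift mm [-2.6  0.9 24.3] sd [5.24 0.94 1.  ] 
 [0.23 0.05 0.34 0.46]
```

```bash
sed -i 's/<.5: obs/<1.5: obs/; s/winSize=(13,13),maxLevel=3/winSize=(19,19),maxLevel=2/' h.py; python3 -c "
from h import *;fit('5');fit('3');fit('4')"
```

```text
9 tilt deg about tray x,y,z -0.22 0.49 -0.21 shift mm [ 0.7 -0.4 10.9] sd [0.46 0.38 0.25] 
 [0.38 0.32 0.01 0.21 0.04 0.17 0.12 1.08 0.25]
12 tilt deg about tray x,y,z -0.39 0.24 -0.03 shift mm [-0.1  0.1  0.4] sd [0.28 0.29 0.16] 
 [0.19 0.14 0.45 0.3  0.45 0.06 0.12 0.4  0.19 0.43 0.33 0.16]
9 tilt deg about tray x,y,z 0.0 0.19 -0.1 shift mm [-0.5  1.1  1.2] sd [0.45 0.37 0.23] 
 [0.15 0.06 0.05 0.14 0.07 0.05 0.22 0.08 0.36]
```

The tray is level within measurement noise (under 0.5°). Lifting the remaining 88 mm smoothly.

step_arm(rows=[0, 0, 0.004, 0, 0, 0, -1, 0, 0, 0.012, 0, 0, 0, -1, 0, 0, 0.024, 0, 0, 0, -1, 0, 0, 0.038, 0, 0, 0, -1, 0, 0, 0.053, 0, 0, 0, -1, 0, 0, 0.068, 0, 0, 0, -1, 0, 0, 0.083, 0, 0, 0, -1, 0, 0, 0.098, 0, 0, 0, -1, 0, 0, 0.113, 0, 0, 0, -1, 0, 0, 0.128, 0, 0, 0, -1])

```text
clock: 18.78
tcp_pos: [0.5432, 0.1029, 0.2099]
tool_rot: [0.831, -0.556, 0.0, -0.0]
wrist_force: [-0.4, 0.5, -6.4]
finger_gap: 0.0158
grip_force: 50.0
```

step_arm(rows=[0, 0, 0.015, 0, 0, 0, -1, 0, 0, 0.03, 0, 0, 0, -1, 0, 0, 0.045, 0, 0, 0, -1, 0, 0, 0.06, 0, 0, 0, -1, 0, 0, 0.075, 0, 0, 0, -1, 0, 0, 0.09, 0, 0, 0, -1, 0, 0, 0.105, 0, 0, 0, -1, 0, 0, 0.12, 0, 0, 0, -1, 0, 0, 0.135, 0, 0, 0, -1, 0, 0, 0.147, 0, 0, 0, -1])

```text
clock: 19.62
tcp_pos: [0.5433, 0.1029, 0.254]
tool_rot: [0.831, -0.556, 0.0, -0.0]
wrist_force: [0.5, 0.5, -8.2]
finger_gap: 0.0156
grip_force: 50.0
```

step_arm(rows=[0, 0, 0.008, 0, 0, 0, -1, 0, 0, 0.013, 0, 0, 0, -1, 0, 0, 0.016, 0, 0, 0, -1, 0, 0, 0.018, 0, 0, 0, -1, 0, 0, 0.018, 0, 0, 0, -1, 0, 0, 0.018, 0, 0, 0, -1, 0, 0, 0.018, 0, 0, 0, -1, 0, 0, 0.018, 0, 0, 0, -1, 0, 0, 0.018, 0, 0, 0, -1, 0, 0, 0.018, 0, 0, 0, -1])

```text
clock: 20.45
tcp_pos: [0.5432, 0.1028, 0.2588]
tool_rot: [0.831, -0.556, -0.0, 0.0]
wrist_force: [0.6, 0.3, -6.4]
finger_gap: 0.0155
grip_force: 50.0
```

```bash
python3 -c "
from h import *;tilt('6');fit('6')"
```

```text
tcp [0.54323574 0.10289011 0.258818  ] [ 8.30970128e-01 -5.56317036e-01 -3.29657414e-05  1.79698835e-05] F [ 0.94205298 -0.98032281 -6.48061792] M local 0.1260653135481552 0.17366367239346184 Flocal 0.5017790416013251 -1.263874947530322 grip 49.997518658638 0.015591580223667939
2 tilt deg about tray x,y,z 0.8 1.63 1.4 shift mm [ 3.3  1.9 87.4] sd [22667719.66         nan  9607022.4 ] 
 [0. 0.]h.py:46: RuntimeWarning: invalid value encountered in sqrt
  sd=np.sqrt(np.diag(np.linalg.inv(s.jac.T@s.jac)))*.4
```

View pics/c6.png

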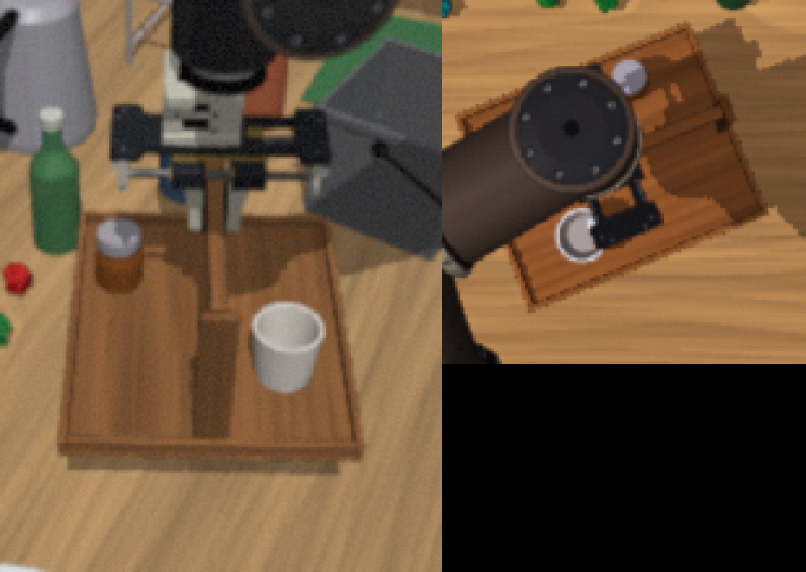

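The tray hangs clear with the cup and jar standing. Tracking lost the corners over the longer shift, so I'll rerun it starting from the predicted 100 mm rise.

```bash
python3 - <<'E'
s=open("h.py").read()
s=s.replace('def fit(tag):','def fit(tag,dz=0.,ref="0"):')
s=s.replace('p0,None,**kw)\n        pb','p0,proj(n,[at(n,uv,z)+[0,0,dz] for uv,z in pts[n]]),flags=4,**kw)\n        pb').replace('p1,None,**kw)','p1,p0.copy(),flags=4,**kw)')
s+='''
def proj(n,X):
    p=P[n];k=(np.array(X)@p["R"].T+p["t"])@p["intrinsics"].T
    return (k[:,:2]/k[:,2:]).astype(np.float32).reshape(-1,1,2)
'''
open("h.py","w").write(s)
E
python3 -c "
from h import *;fit('5',.012);fit('6',.1)"
```

```text
9 tilt deg about tray x,y,z -0.22 0.49 -0.21 shift mm [ 0.7 -0.4 10.9] sd [0.46 0.38 0.25] 
 [0.38 0.32 0.01 0.21 0.04 0.17 0.12 1.08 0.25]
3 tilt deg about tray x,y,z -13.25 -1.95 3.52 shift mm [  4.5  11.5 133.1] sd [178325.53  74587.11  97207.49] 
 [0.11 0.08 0.15]
```

```bash
sed -i 's/<1.5: obs/<4: obs/' h.py
python3 - <<'E'
from h import *
fit('6',.1)
for z in(.0,.1):
    print((proj("side",[at("side",cs(*p),.022)+[0,0,z] for p in[(70,203),(408,207),(452,553),(40,548)]]).reshape(-1,2)-[255,90])*2.6)
    print((proj("top",[at("top",ct(*p),.022)+[0,0,z] for p in[(430,42),(550,345),(175,500)]]).reshape(-1,2)-[235,150])*2.6+[442,0])
E
```

```text
4 tilt deg about tray x,y,z -8.36 5.72 -1.87 shift mm [ -6.6   6.8 122.3] sd [2.73 0.57 0.65] 
 [1.07 0.17 0.38 0.17]
[[ 85.93687134 280.93683167]
 [317.2        283.673703  ]
 [347.30526733 520.41053467]
 [ 65.41053467 516.98946533]]
[[689.43330688  36.25555115]
 [758.76669312 211.32220459]
 [542.1        300.87779541]]
[[ 83.90530396 213.84158936]
 [326.83605957 216.86612854]
 [361.16037598 452.25638428]
 [ 61.5986084  448.4723877 ]]
[[692.12733154  22.82886963]
 [766.97992554 211.33648682]
 [533.19257202 307.99915161]]
```

Predicted corners for a level tray raised 100 mm match the picture to about 1 px: side (84,214), (327,217), (361,452), (62,448) and top (692,23), (767,211), (533,308). The tray is level, still and about 10 cm up, so I'm handing in.

```bash
python3 -c "
from plant import arm;print(arm.sign_off())"
```

```text
the job is handed in; nothing more can be done
None
```

Both paper balls are in the caddy, and the tray is held still and level about 10 cm above the worktop with the cup and honey jar standing; I handed the job in at about 20.6 s on the robot clock.

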